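# Mark three containers as counted, in order

### The arm

A 6-joint arm with a two-finger parallel gripper is mounted at the origin on the work surface. World frame = base frame: x ahead of the robot, y to its left, z up, the work surface at z = 0. Lengths are in m, angles in rad, forces in N, time in s.
With the tool pointing down it reaches from about 0.3 to 0.825 m from the base axis. Payload 5.4 kg.
Tool frame: the origin (TCP) lies midway between the tips of the shut fingers; the grasp point (between the pads) lies grasp_offset behind it (grasp_offset is the distance from the TCP to the grasp point, in m); z points along the fingers, y is the line along which they close (so a half turn about z gives the same grasp; the last joint's range is limited). The gripper opens to 92 mm and grips with 3 to 60 N. Pads are 20 mm wide; open, the fingers measure 128 mm over their backs; the gripper's body (75 mm by 189 mm) begins 69 mm behind the grasp point.
Start: joints at [1.128, 0.158, 1.597, -0, 1.386, -0.21], TCP at [0.133, 0.559, 0.183] pointing down, gripper open.
Joint ranges: [-2.91, 2.91], [-0.94, 2.29], [0.18, 2.7], [-1.29, 4.43], [0.17, 2.64], [-3, 3]. Speed limits (rad/s): [2.57, 2.57, 3.14, 3.14, 3.14, 3.14].

### API

Orientations are given as a unit quaternion [x, y, z, w].
In Python, from cell import get_obs, capture, camera_model, finish_job, look_for, cut_out, grasp_offset gives the robot as it stands.
- The arm moves only by the tool move_arm, never from a script. Its argument "targets" is one flat list of numbers, 7 for each row, row after row: the turn, a rotation vector about the tool's x, y, z in rad, then the shift along the tool's x, y, z in m, then the closure, from 0 (fully open) to 1 (shut). A call has exactly 5 rows; each row is the pose to reach, as a shift and turn from the pose commanded when the call began, along the tool's axes at that moment; what a row does not reach only later rows make up. A row lasts 1/12 s, in which the tool goes at most 41.7 mm and 7.16 degrees, less where a joint would pass 70% of its speed; a pose out of reach is approached as far as the arm can. A call with a gripper value outside its range is refused whole. The fingers move at their own pace and stop on an object; "force" is the grip in N (left out, the last holds). Time passes only in rows, so rows that repeat a pose let the fingers close, or fill a call up. It gives the time, the measured TCP pose, the force, the opening and the grip force at its end, in the units of the state.
- get_obs(): the state, without advancing time (a new reading comes with each control period).
- capture(name): name is "scene" or "top"; returns the picture (400x640x3 uint8, blue, green, red); there is no depth.
- camera_model(name): a dict with "K" (3x3 intrinsics, pixels), "extrinsics" (4x4, takes a point from camera to world coordinates). Camera axes: x right, y up, looking along -z (the intrinsics and any distortion apply to the point x, -y, -z); pixel columns grow to the right and rows downward; lengths in m; the calibration is good to about 2 mm. A picture is of the moment at which its call begins. camera_model takes no time and is no camera call.
- finish_job(): hands the job in; it is judged then, once.
Trained networks look in the newest picture that a camera, given by its name, has taken for a name from the list of things; names that differ only in an ending like _2 or _b are one class to them, and where a whole thing is asked for, a point or a joint stands for the part that bears it (a point fixed in the world has none). Each returns a list of dicts, best first, with "score" (0 to 1); they miss things now and then, are a little off and sometimes report something else, mostly with a low value. They report only what shows in the picture. A call takes as long as a camera call. They do not tell look-alikes from the thing itself.
- look_for(thing, camera): "extent" ([left, top, right, bottom] in pixels, round what is visible of it).
- cut_out(thing, camera): "region" (400x640 bool, what is visible of it) and "extent" ([left, top, right, bottom] in pixels, round what is visible of it).
The state is a dict: "time_s": time; "qpos": joint angles; "qvel": joint speeds; "tau": joint torques, N m; "position": TCP position; "ee_rot": TCP orientation; "wrist_force": force on the tool from outside, world axes, zero at the start; "torque": the same for the moment, N m; "opening": opening from 0.0 (shut) to 1.0 (fully open); "gripper_force": force on a finger pad.
Only numpy, scipy, OpenCV 4.12 (cv2) and the standard library are available. Lean on these libraries where they do the work, as an engineer would, in place of code of your own. Each camera call takes 0.05 s, during which the arm holds its last target. There are 200 camera calls.

### The job

The stock count is logged in sequence: lightly press down the cap of the marker puck in front of the round tub, then the one in front of the open crate, then the one in front of the tall jar, so that each cap stays down. Only touch, do not pick up or push anything about; the carton has not been counted, so leave its cap up, and leave everything else where it stands.

Things in the scene. Friction and masses are not known exactly. Their poses are not given: they have to be found in the camera images.
- tub: Loose wide round cardboard tub with a white lid, 106 diameter x 84 high mm; origin at the centre of its underside, z up.
- tub_puck: Marker puck of the tub: loose low black disc, 72 mm diameter, 30 mm high, 0.3 to 0.5 kg, standing on the table about 120 mm in front (robot side) of the tub; all four pucks look alike. Origin at the centre of its underside, z up.
- tub_cap_top (a point): Centre of the flat top of the white round push cap (40 mm diameter) on the tub puck; 44 mm above the table when up, and it moves down with the cap.
- tub_cap (a joint): How far the tub cap is pushed down, m: 0 up, 0.010 at its hard stop. It yields at about 2.5 to 3 N, stays wherever it is left (no spring back), and counts as pressed from 0.005.
- crate: Loose open-topped square grey plastic crate, with offcuts inside, 118 x 118 x 70 high mm; origin at the centre of its underside, z up.
- crate_puck: Marker puck of the crate: loose low black disc, 72 mm diameter, 30 mm high, 0.3 to 0.5 kg, standing on the table about 120 mm in front (robot side) of the crate; all four pucks look alike. Origin at the centre of its underside, z up.
- crate_cap_top (a point): Centre of the flat top of the white round push cap (40 mm diameter) on the crate puck; 44 mm above the table when up, and it moves down with the cap.
- crate_cap (a joint): How far the crate cap is pushed down, m: 0 up, 0.010 at its hard stop. It yields at about 2.5 to 3 N, stays wherever it is left (no spring back), and counts as pressed from 0.005.
- jar: Loose tall narrow round jar with a steel lid, 62 diameter x 115 high mm; origin at the centre of its underside, z up.
- jar_puck: Marker puck of the jar: loose low black disc, 72 mm diameter, 30 mm high, 0.3 to 0.5 kg, standing on the table about 120 mm in front (robot side) of the jar; all four pucks look alike. Origin at the centre of its underside, z up.
- jar_cap_top (a point): Centre of the flat top of the white round push cap (40 mm diameter) on the jar puck; 44 mm above the table when up, and it moves down with the cap.
- jar_cap (a joint): How far the jar cap is pushed down, m: 0 up, 0.010 at its hard stop. It yields at about 2.5 to 3 N, stays wherever it is left (no spring back), and counts as pressed from 0.005.
- carton: Loose closed square cardboard carton taped over the top, 100 x 100 x 80 high mm; origin at the centre of its underside, z up.
- carton_puck: Marker puck of the carton: loose low black disc, 72 mm diameter, 30 mm high, 0.3 to 0.5 kg, standing on the table about 120 mm in front (robot side) of the carton; all four pucks look alike. Origin at the centre of its underside, z up.
- carton_cap_top (a point): Centre of the flat top of the white round push cap (40 mm diameter) on the carton puck; 44 mm above the table when up, and it moves down with the cap.
- carton_cap (a joint): How far the carton cap is pushed down, m: 0 up, 0.010 at its hard stop. It yields at about 2.5 to 3 N, stays wherever it is left (no spring back), and counts as pressed from 0.005.
- tape: Bystander, loose: roll of brown tape lying flat, 90 diameter x 25 high mm; origin on its underside, z up. Leave alone.
- little_jar: Bystander, loose: small glass jar with black lid, 40 diameter x 55 high mm; origin on its underside, z up. Leave alone.
- spatula: Bystander, loose: spatula lying on the table, 200 mm long; origin on its underside, z up. Leave alone.
- weight: Bystander, loose: brass balance weight, 38 diameter x 48 high mm; origin on its underside, z up. Leave alone.
- glue: Bystander, loose: white bottle, 38 diameter x 100 high mm; origin on its underside, z up. Leave alone.
There are look-alikes about, which are no part of the job. Leave any green look-alike of the tub_puck alone.

How it is judged:
By the outcome, as a careful person would: the job done as asked, in the order asked, and still so for the second after the job is handed in, with the robot touching nothing.
It also fails if it takes over 51 s, if anything falls off the work surface, if the arm or the gripper's body presses on something with over 40 N, if the wrist force passes 120 N, or if a joint passes its speed limit or range.

## Working session

There is one attempt and no reset: what is moved stays moved. The work goes in short steps, Python scripts to look and compute and a tool call to move; the robot and the scene stay as the last step left them, time stands still between calls to the robot, and variables do not carry over. Pictures are saved under pics/ and viewed, at most 12 in all, crops included, and the job is handed in when it is done.

Besides the shell and the picture viewer there is one more tool, called after "Request:" as name(argument=value, ...), one argument or row to a line, values as JSON. move_arm: Moves the arm, as the interface text tells. Its arguments: {"type":"object","properties":{"targets":{"type":"array"},"force":{"type":"number"}},"required":["targets"]}

```bash
mkdir -p pics; cat > h.py <<'E'
import numpy as np,cv2
from cell import *
def ray(cam,uv,z):
    m=camera_model(cam);K=np.array(m["K"]);T=np.array(m["extrinsics"])
    d=m.get("distortion",m.get("dist"))
    p=cv2.undistortPoints(np.array([[uv]],float),K,None if d is None else np.array(d,float))[0,0]
    v=T[:3,:3]@np.array([p[0],-p[1],-1]);o=T[:3,3]
    return o+v*(z-o[2])/v[2]
E
python3 - <<'E'
from h import *
for c in("top","scene"):
    cv2.imwrite(f"pics/{c}1.png",capture(c)); m=camera_model(c);print(m.keys(),np.round(np.array(m["extrinsics"])[:3,3],3))
for t,z in(("tub_puck",.03),("tub",.084),("crate",.07),("jar",.115),("carton",.08)):
    for r in look_for(t,"top"):
        e=r["extent"];print(t,round(r["score"],2),np.round(e),np.round(ray("top",((e[0]+e[2])/2,(e[1]+e[3])/2),z),3))
s=get_obs();print(s["position"],s["ee_rot"],s["time_s"],s["opening"],grasp_offset)
E
```

```text
dict_keys(['K', 'extrinsics']) [0.326 0.082 1.252]
dict_keys(['K', 'extrinsics']) [1.233 0.098 0.957]
tub_puck 0.95 [184. 116. 208. 137.] [0.704 0.48  0.03 ]
tub_puck 0.69 [243. 262. 265. 287.] [0.228 0.263 0.03 ]
tub_puck 0.67 [196. 225. 223. 248.] [0.342 0.411 0.03 ]
tub_puck 0.65 [228. 174. 247. 197.] [0.511 0.331 0.03 ]
tub_puck 0.56 [282. 125. 304. 147.] [0.683 0.157 0.03 ]
tub 0.85 [223. 130. 258. 164.] [0.625 0.317 0.084]
crate 0.92 [356. 131. 400. 170.] [ 0.632 -0.122  0.07 ]
jar 0.88 [436. 160. 464. 181.] [ 0.566 -0.336  0.115]
carton 0.82 [290. 150. 321. 188.] [0.562 0.109 0.08 ]
carton 0.38 [222. 131. 259. 166.] [0.622 0.317 0.08 ]
[0.1325904  0.55934523 0.18279417] [ 1.16135077e-01  9.93233408e-01 -1.92950992e-04 -6.90585051e-05] 0.35 1.0006198182399753 0.0187
```

View pics/top1.png

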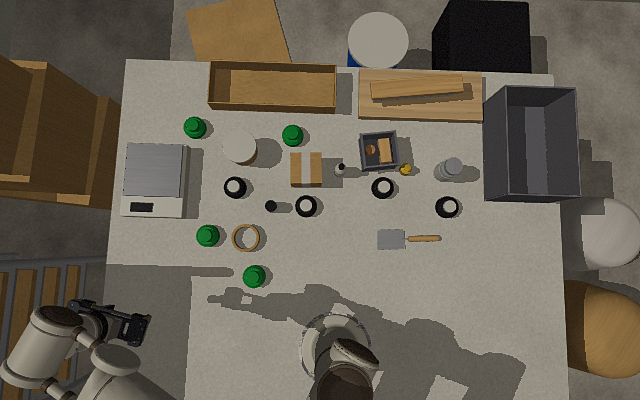

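View pics/scene1.png

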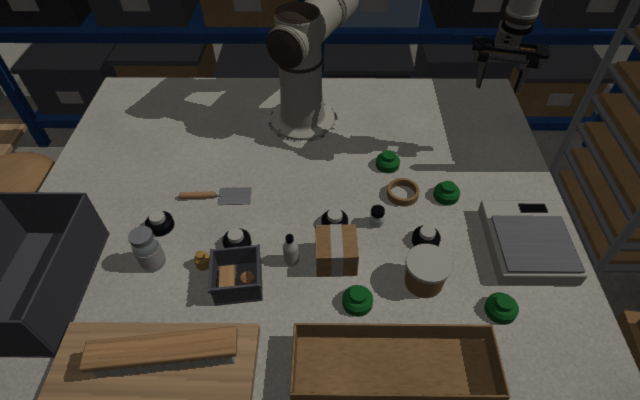

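The top view shows four black pucks with white caps. They are at (235,187) in front of the tub, (306,206) carton, (382,188) crate and (447,207) jar. The green ones are look-alikes. The scene view agrees, with black pucks at (427,236) tub, (335,219) carton, (237,238) crate and (159,222) jar.

```bash
python3 - <<'E'
from h import *
S={"top":{"tub":(235,187),"carton":(306,206),"crate":(382,188),"jar":(447,207)},"scene":{"tub":(427,232),"crate":(236,233),"jar":(157,217),"carton":(335,213)}}
s=get_obs();from scipy.spatial.transform import Rotation as R
Rm=R.from_quat(s["ee_rot"]);pp=s["position"]
for c in S:
    im=cv2.imread(f"pics/{c}1.png").astype(int)
    for k,(u,v) in S[c].items():
        w=9;g=im[v-w:v+w+1,u-w:u+w+1].min(2)
        n,l,st,ce=cv2.connectedComponentsWithStats((g>120).astype(np.uint8),connectivity=4)
        i=1+min(range(n-1),key=lambda j:np.hypot(*(ce[j+1]-w)))
        uv=ce[i]+[u-w,v-w];p=ray(c,uv,.044)
        print(c,k,st[i],np.round(uv,1),np.round(p,4),"toolshift",np.round(Rm.inv().apply(p-pp),3))
E
```

```text
top tub [  1   2  12  12 106] [232.7 185.7] [0.5069 0.3433 0.044 ] toolshift [-0.414 -0.124  0.139]
top carton [  3   2  12  12 107] [305.5 204.9] [0.4521 0.1069 0.044 ] toolshift [-0.415 -0.366  0.139]
top crate [  5   2  12  12 106] [383.7 186.2] [ 0.5212 -0.1444  0.044 ] toolshift [-0.54  -0.595  0.139]
top jar [  6   3  12  11 106] [449.6 205.9] [ 0.4634 -0.3588  0.044 ] toolshift [-0.534 -0.817  0.139]
scene tub [12  0  7  5 22] [433.7 224.9] [0.4896 0.3627 0.044 ] toolshift [-0.393 -0.109  0.139]
scene crate [8 9 1 1 1] [235. 233.] [ 0.5213 -0.1435  0.044 ] toolshift [-0.54  -0.594  0.139]
scene jar [7 8 2 2 4] [155.5 216.5] [ 0.469  -0.3592  0.044 ] toolshift [-0.539 -0.816  0.139]
scene carton [5 3 1 1 1] [331. 207.] [0.4313 0.099  0.044 ] toolshift [-0.397 -0.379  0.139]
```

```bash
python3 - <<'E'
from h import *
P={"tub":(.5069,.3433),"carton":(.4521,.1069),"crate":(.5212,-.1444),"jar":(.4634,-.3588)}
rows=[]
for c in("top","scene"):
    im=cv2.imread(f"pics/{c}1.png");m=camera_model(c);K=np.array(m["K"]);T=np.linalg.inv(np.array(m["extrinsics"]))
    big=cv2.resize(im,None,fx=5,fy=5,interpolation=cv2.INTER_NEAREST);cr=[]
    for k,(x,y) in P.items():
        def pr(p):
            q=T[:3,:3]@np.array(p)+T[:3,3];q=K@np.array([q[0],-q[1],-q[2]]);return q[:2]/q[2]
        for r,z,col in((.02,.044,(0,0,255)),(.036,.03,(0,255,255)),(.036,0,(255,128,0))):
            pts=np.array([(pr([x+r*np.cos(a),y+r*np.sin(a),z])+.5)*5 for a in np.linspace(0,6.28,40)]).astype(np.int32)
            cv2.polylines(big,[pts],True,col,1)
        u,v=(pr([x,y,.03])*5).astype(int);cr.append(big[v-95:v+95,u-95:u+95])
    rows.append(np.hstack(cr))
cv2.imwrite("pics/chk.png",np.vstack(rows))
E
```

```text
(no output)
```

View pics/chk.png

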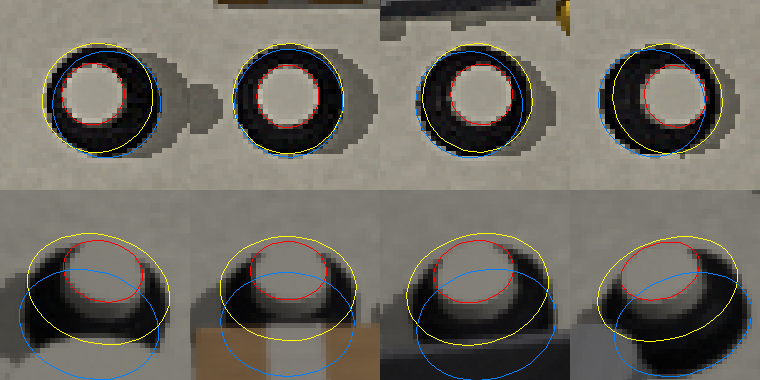

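The cap circles fit in both views. Moving over the tub cap first, with the fingers shut.

Request:
move_arm(
  targets=[0,0,0,-0.038,-0.011,0,1,0,0,0,-0.076,-0.022,0,1,0,0,0,-0.114,-0.034,0,1,0,0,0,-0.152,-0.045,0,1,0,0,0,-0.19,-0.057,0,1],
  force=20,
)

```text
time_s: 0.77
position: [0.3057, 0.4592, 0.1831]
ee_rot: [0.116, 0.993, 0.0, 0.0]
wrist_force: [0.3, 0.3, -0.1]
opening: 0.661
gripper_force: 0.0
```

Request:
move_arm(
  targets=[0,0,0,-0.038,-0.011,0,1,0,0,0,-0.076,-0.022,0.01,1,0,0,0,-0.114,-0.034,0.02,1,0,0,0,-0.152,-0.045,0.03,1,0,0,0,-0.19,-0.057,0.04,1],
)

```text
time_s: 1.18
position: [0.4777, 0.3597, 0.1427]
ee_rot: [0.116, 0.993, 0.0, 0.0]
wrist_force: [0.3, 0.9, 1.3]
opening: 0.294
gripper_force: 0.0
```

Request:
move_arm(
  targets=[0,0,0,-0.034,-0.01,0.02,1,0,0,0,-0.034,-0.01,0.04,1,0,0,0,-0.034,-0.01,0.06,1,0,0,0,-0.034,-0.01,0.075,1,0,0,0,-0.034,-0.01,0.075,1],
)

```text
time_s: 1.6
position: [0.5043, 0.3418, 0.0639]
ee_rot: [0.116, 0.993, -0.002, -0.003]
wrist_force: [-0.1, 0.6, -0.4]
opening: 0.005
gripper_force: 0.0
```

Request:
move_arm(
  targets=[0,0,0,-0.002,0.001,0.006,1,0,0,0,-0.002,0.001,0.012,1,0,0,0,-0.002,0.001,0.018,1,0,0,0,-0.002,0.001,0.022,1,0,0,0,-0.002,0.001,0.024,1],
)

```text
time_s: 2.02
position: [0.5089, 0.3439, 0.0437]
ee_rot: [0.116, 0.993, -0.0, -0.0]
wrist_force: [-0.8, 0.4, 0.2]
opening: 0.005
gripper_force: 0.0
```

Request:
move_arm(
  targets=[0,0,0,0,0,0.002,1,0,0,0,0,0,0.004,1,0,0,0,0,0,0.006,1,0,0,0,0,0,0.007,1,0,0,0,0,0,0.007,1],
)

```text
time_s: 2.43
position: [0.5089, 0.3438, 0.0368]
ee_rot: [0.116, 0.993, -0.0, -0.0]
wrist_force: [-0.0, -1.2, -0.4]
opening: 0.002
gripper_force: 0.0
```

Request:
move_arm(
  targets=[0,0,0,0,0,0.001,1,0,0,0,0,0,0.0015,1,0,0,0,0,0,0.002,1,0,0,0,0,0,0.0025,1,0,0,0,0,0,0.003,1],
)

```text
time_s: 2.85
position: [0.5091, 0.3438, 0.034]
ee_rot: [0.116, 0.993, 0.0, 0.0]
wrist_force: [0.6, 0.1, -0.4]
opening: 0.004
gripper_force: 0.0
```

```bash
python3 - <<'E'
from h import *
a=capture("top");b=capture("scene")
f=lambda i,u,v,s:cv2.resize(i[v-40:v+40,u-50:u+50],None,fx=s,fy=s,interpolation=cv2.INTER_NEAREST)
cv2.imwrite("pics/c2.png",np.hstack([f(a,235,187,4),f(b,430,235,4)]));print(get_obs()["wrist_force"])
E
```

```text
[-0.33079306 -0.32552917 -0.25082102]
```

View pics/c2.png

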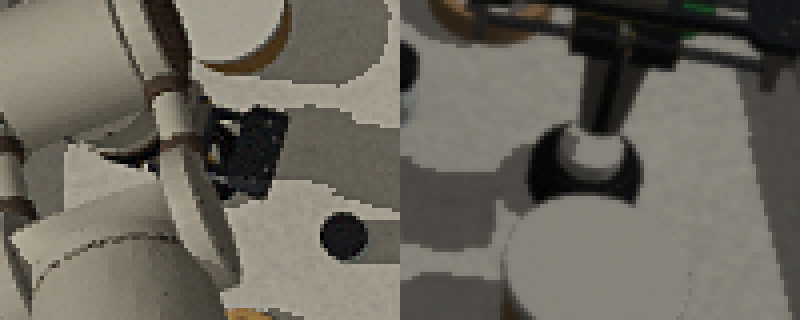

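The crop shows the fingertip at the cap's rear-right edge, and there is no force. Checking where the tip should project.

```bash
cat >> h.py <<'E'
def pr(c,p):
    m=camera_model(c);K=np.array(m["K"]);T=np.linalg.inv(np.array(m["extrinsics"]))
    q=T[:3,:3]@np.array(p)+T[:3,3];q=K@np.array([q[0],-q[1],-q[2]]);return q[:2]/q[2]
E
python3 - <<'E'
from h import *
b=capture("scene");print(get_obs()["position"])
a=cv2.imread("pics/scene1.png")
def f(i):
    j=cv2.resize(i[205:260,405:460],None,fx=7,fy=7,interpolation=cv2.INTER_NEAREST)
    for p,c in(((.509,.3438,.034),(0,0,255)),((.507,.3433,.044),(0,255,0)),((.489,.3438,.034),(255,0,0))):
        q=((pr("scene",p)-[405,205]+.5)*7).astype(int);cv2.circle(j,tuple(map(int,q)),3,c,-1)
    return j
cv2.imwrite("pics/c3.png",np.hstack([f(a),f(b)]))
E
```

```text
[0.5090705  0.34379307 0.03398899]
```

View pics/c3.png

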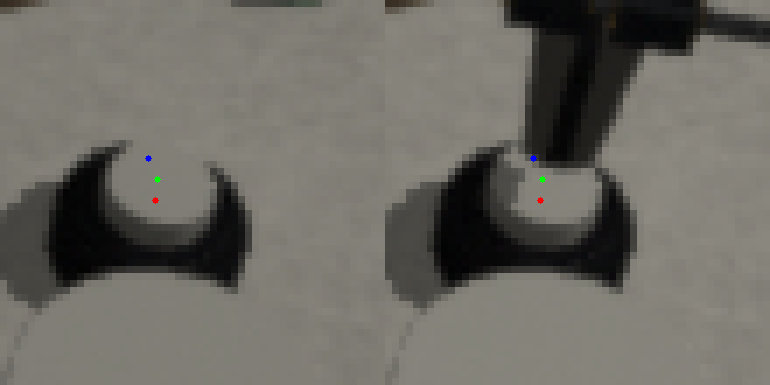

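```bash
python3 - <<'E'
from h import *
print("start proj",pr("scene",(.1326,.5593,.1828)),pr("top",(.1326,.5593,.1828)), "fingertips", [pr("scene",(.1326+s*.046*.231,.5593+s*.046*.973,.1828)) for s in(-1,1)])
for z in(.034,.044,.054,.064): print(z,ray("scene",(430.7,228.3),z))
a=cv2.imread("pics/scene1.png");b=cv2.imread("pics/top1.png")
A=cv2.resize(a[30:110,460:560],None,fx=4,fy=4,interpolation=cv2.INTER_NEAREST)
for s in(-1,1,0):
    q=((pr("scene",(.1326+s*.055*.231,.5593+s*.055*.973,.1828))-[460,30]+.5)*4).astype(int);cv2.circle(A,tuple(map(int,q)),3,(0,0,255),-1)
B=cv2.resize(b[280:360,60:160],None,fx=4,fy=4,interpolation=cv2.INTER_NEAREST)
for s in(-1,1,0):
    q=((pr("top",(.1326+s*.055*.231,.5593+s*.055*.973,.1828))-[60,280]+.5)*4).astype(int);cv2.circle(B,tuple(map(int,q)),3,(0,0,255),-1)
cv2.imwrite("pics/c4.png",np.hstack([A,B]))
E
```

```text
start proj [493.1914247   97.44277085] [135.01297268 310.84221819] fingertips [array([476.67303084,  95.17205848]), array([509.90257237,  99.73998026])]
0.034 [0.49292121 0.35614628 0.034     ]
0.044 [0.5009406  0.35334505 0.044     ]
0.054 [0.50895998 0.35054382 0.054     ]
0.064 [0.51697937 0.34774259 0.064     ]
```

View pics/c4.png

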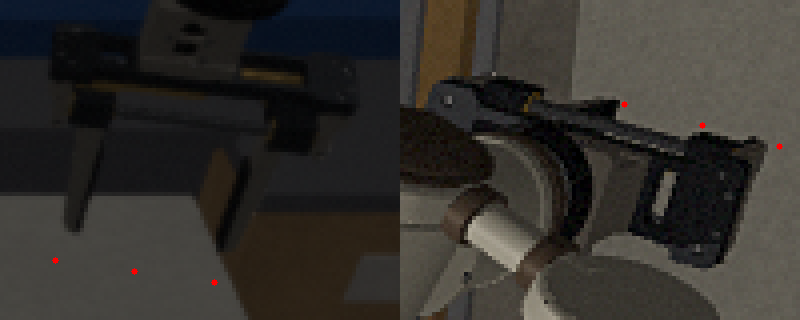

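Both cameras put the real tips about 20 mm above the reported TCP, so the cap has not been reached yet. Continuing down gently and watching the force.

Request:
move_arm(
  targets=[0,0,0,0,0,0.002,1,0,0,0,0,0,0.004,1,0,0,0,0,0,0.006,1,0,0,0,0,0,0.007,1,0,0,0,0,0,0.008,1],
)

```text
time_s: 3.42
position: [0.5089, 0.3438, 0.0257]
ee_rot: [0.116, 0.993, -0.0, -0.0]
wrist_force: [0.8, 0.5, 0.9]
opening: 0.004
gripper_force: 0.0
```

Request:
move_arm(
  targets=[0,0,0,0,0,0.001,1,0,0,0,0,0,0.002,1,0,0,0,0,0,0.003,1,0,0,0,0,0,0.004,1,0,0,0,0,0,0.005,1],
)

```text
time_s: 3.83
position: [0.5091, 0.3438, 0.021]
ee_rot: [0.116, 0.993, 0.0, 0.0]
wrist_force: [-0.0, -0.2, 0.1]
opening: 0.003
gripper_force: 0.0
```

Request:
move_arm(
  targets=[0,0,0,0,0,0.001,1,0,0,0,0,0,0.002,1,0,0,0,0,0,0.003,1,0,0,0,0,0,0.004,1,0,0,0,0,0,0.005,1],
)

```text
time_s: 4.25
position: [0.5091, 0.3438, 0.0159]
ee_rot: [0.116, 0.993, 0.0, 0.0]
wrist_force: [0.8, 0.7, 0.6]
opening: 0.003
gripper_force: 0.0
```

```bash
python3 - <<'E'
from h import *
b=capture("scene");print(get_obs()["wrist_force"])
j=cv2.resize(b[200:260,400:460],None,fx=8,fy=8,interpolation=cv2.INTER_NEAREST)
cv2.imwrite("pics/c5.png",j)
E
```

```text
[ 0.22829936 -0.29123159 -0.7872729 ]
```

View pics/c5.png

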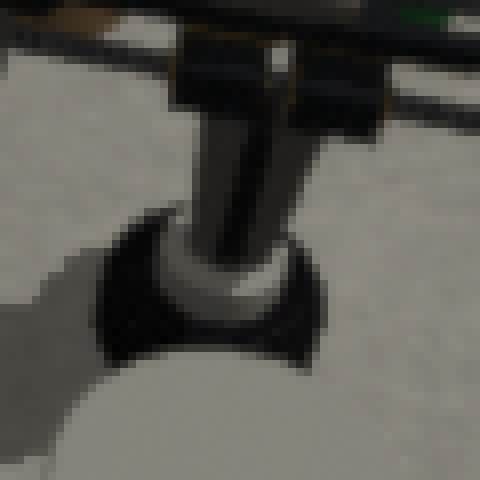

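The tip now sits over the cap at about z 0.044, pixel (429,234), so contact should come within a few millimetres.

Request:
move_arm(
  targets=[0,0,0,0,0,0.001,1,0,0,0,0,0,0.002,1,0,0,0,0,0,0.003,1,0,0,0,0,0,0.004,1,0,0,0,0,0,0.005,1],
)

```text
time_s: 4.72
position: [0.5091, 0.3438, 0.0112]
ee_rot: [0.116, 0.993, -0.0, 0.0]
wrist_force: [-1.9, -0.8, 1.7]
opening: 0.006
gripper_force: 1.3
```

Request:
move_arm(
  targets=[0,0,0,0,0,0.001,1,0,0,0,0,0,0.002,1,0,0,0,0,0,0.003,1,0,0,0,0,0,0.003,1,0,0,0,0,0,0.003,1],
)

```text
time_s: 5.13
position: [0.5091, 0.3438, 0.0079]
ee_rot: [0.116, 0.993, 0.0, 0.0]
wrist_force: [0.1, 0.2, 0.9]
opening: 0.004
gripper_force: 0.4
```

Request:
move_arm(
  targets=[0,0,0,0,0,0.001,1,0,0,0,0,0,0.002,1,0,0,0,0,0,0.003,1,0,0,0,0,0,0.003,1,0,0,0,0,0,0.003,1],
)

```text
time_s: 5.55
position: [0.5091, 0.3439, 0.0048]
ee_rot: [0.116, 0.993, 0.0, 0.0]
wrist_force: [-0.5, -0.7, -0.1]
opening: 0.003
gripper_force: 0.4
```

```bash
python3 - <<'E'
from h import *
F=[]
for i in range(5):
    b=capture("scene");F.append(get_obs()["wrist_force"])
print(np.round(F,1),get_obs()["tau"])
j=cv2.resize(b[200:260,400:460],None,fx=8,fy=8,interpolation=cv2.INTER_NEAREST)
cv2.imwrite("pics/c6.png",j)
E
```

```text
[[ 0.1 -0.9  0.1]
 [-0.1 -0.1 -0.3]
 [ 0.3 -0.2  0.6]
 [-0.7  0.3  0. ]
 [ 0.7  0.7  0.2]] [ 7.17526971e-03 -4.52352834e+01 -2.78463668e+01  2.93137960e-02
  9.08909063e-02  1.91577544e-05]
```

View pics/c6.png

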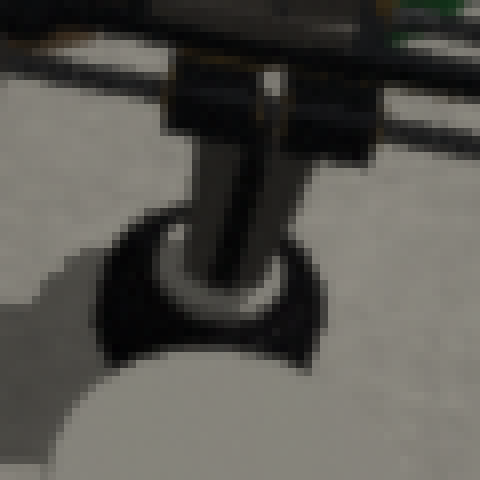

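Request:
move_arm(
  targets=[0,0,0,0,0,0.0005,1,0,0,0,0,0,0.001,1,0,0,0,0,0,0.0015,1,0,0,0,0,0,0.002,1,0,0,0,0,0,0.0025,1],
)

```text
time_s: 6.22
position: [0.509, 0.3438, 0.0026]
ee_rot: [0.116, 0.993, -0.0, -0.0]
wrist_force: [-2.3, -1.8, 5.5]
opening: 0.007
gripper_force: 2.4
```

```bash
python3 - <<'E'
from h import *
F=[]
for i in range(6):
    b=capture("scene");F.append(get_obs()["wrist_force"])
print(np.round(F,1),get_obs()["position"],get_obs()["gripper_force"])
E
```

```text
[[-1.3 -0.9  3.6]
 [-2.  -0.4  2.9]
 [-1.5 -1.2  3.6]
 [-1.4 -1.3  4.3]
 [-1.5 -1.6  4. ]
 [-1.2 -0.4  2.3]] [0.50903331 0.34381026 0.00256863] 1.7573457397520542
```

Request:
move_arm(
  targets=[0,0,0,0,0,0.0005,1,0,0,0,0,0,0.001,1,0,0,0,0,0,0.001,1,0,0,0,0,0,0.001,1,0,0,0,0,0,0.001,1],
)

```text
time_s: 6.93
position: [0.5091, 0.3438, 0.0021]
ee_rot: [0.116, 0.993, -0.0, -0.0]
wrist_force: [-2.5, -1.6, 7.9]
opening: 0.003
gripper_force: 3.6
```

```bash
python3 - <<'E'
from h import *
F=[]
for i in range(6):
    b=capture("scene");F.append(get_obs()["wrist_force"])
print(np.mean(F,0),get_obs()["position"],get_obs()["gripper_force"])
E
```

```text
[-3.12419909 -1.39805216  7.25615772] [0.50906865 0.3438125  0.00210293] 3.5689587146043777
```

The force rises stiffly to a steady 7 N, so the cap is at its hard stop. Lifting and going on to the crate puck.

Request:
move_arm(
  targets=[0,0,0,0,0,-0.01,1,0,0,0,0,0,-0.035,1,0,0,0,0,0,-0.065,1,0,0,0,0,0,-0.095,1,0,0,0,-0.008,-0.03,-0.1,1],
)

```text
time_s: 7.65
position: [0.5135, 0.3175, 0.1083]
ee_rot: [0.114, 0.993, 0.004, 0.005]
wrist_force: [0.9, 0.3, 1.6]
opening: 0.003
gripper_force: 0.0
```

Request:
move_arm(
  targets=[0,0,0,-0.01,-0.038,0,1,0,0,0,-0.02,-0.076,0,1,0,0,0,-0.03,-0.114,0,1,0,0,0,-0.04,-0.152,0,1,0,0,0,-0.05,-0.19,0,1],
)

```text
time_s: 8.07
position: [0.5147, 0.1147, 0.1018]
ee_rot: [0.116, 0.993, 0.0, 0.001]
wrist_force: [0.1, 0.0, -0.3]
opening: 0.005
gripper_force: 0.0
```

Request:
move_arm(
  targets=[0,0,0,-0.01,-0.038,0,1,0,0,0,-0.02,-0.076,0,1,0,0,0,-0.03,-0.114,0,1,0,0,0,-0.04,-0.152,0,1,0,0,0,-0.05,-0.19,0,1],
)

```text
time_s: 8.48
position: [0.5196, -0.082, 0.1019]
ee_rot: [0.116, 0.993, -0.0, 0.001]
wrist_force: [0.7, 0.1, -0.0]
opening: 0.003
gripper_force: 0.0
```

Request:
move_arm(
  targets=[0,0,0,-0.01,-0.035,0,1,0,0,0,-0.016,-0.062,0,1,0,0,0,-0.016,-0.062,0.025,1,0,0,0,-0.016,-0.062,0.05,1,0,0,0,-0.016,-0.062,0.07,1],
)

```text
time_s: 8.9
position: [0.5207, -0.1448, 0.0304]
ee_rot: [0.117, 0.993, 0.0, 0.0]
wrist_force: [-0.3, 0.1, 0.6]
opening: 0.007
gripper_force: 0.0
```

```bash
python3 - <<'E'
from h import *
b=capture("scene");b=capture("scene");o=get_obs();print(o["position"],o["wrist_force"],o["time_s"])
f=lambda u,v:cv2.resize(b[v-30:v+30,u-30:u+30],None,fx=6,fy=6,interpolation=cv2.INTER_NEAREST)
cv2.imwrite("pics/c7.png",np.hstack([f(430,230),f(236,233)]))
E
```

```text
[ 0.51791066 -0.14274315  0.02808951] [-0.27439453 -0.18956971 -0.006084  ] 9.0
```

View pics/c7.png

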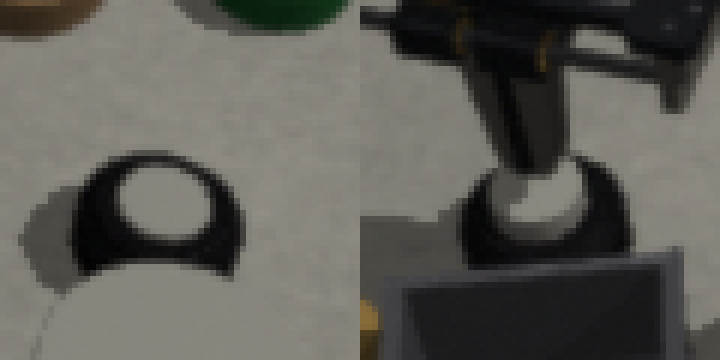

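The tub cap is down and its puck has not moved. The tip is centred above the crate cap. Pressing it the same way.

Request:
move_arm(
  targets=[0,0,0,-0.002,-0.002,0.004,1,0,0,0,-0.002,-0.002,0.008,1,0,0,0,-0.002,-0.002,0.012,1,0,0,0,-0.002,-0.002,0.015,1,0,0,0,-0.002,-0.002,0.017,1],
)

```text
time_s: 9.42
position: [0.5227, -0.1465, 0.0148]
ee_rot: [0.116, 0.993, -0.0, 0.0]
wrist_force: [0.1, -0.5, -0.9]
opening: 0.004
gripper_force: 0.0
```

Request:
move_arm(
  targets=[0,0,0,0,0,0.001,1,0,0,0,0,0,0.0025,1,0,0,0,0,0,0.004,1,0,0,0,0,0,0.0055,1,0,0,0,0,0,0.007,1],
)

```text
time_s: 9.83
position: [0.5226, -0.1465, 0.0077]
ee_rot: [0.116, 0.993, -0.0, 0.0]
wrist_force: [-0.1, 0.9, 3.6]
opening: 0.004
gripper_force: 1.4
```

Request:
move_arm(
  targets=[0,0,0,0,0,0.001,1,0,0,0,0,0,0.002,1,0,0,0,0,0,0.003,1,0,0,0,0,0,0.0035,1,0,0,0,0,0,0.004,1],
)

```text
time_s: 10.25
position: [0.5225, -0.1465, 0.0035]
ee_rot: [0.116, 0.993, -0.0, 0.0]
wrist_force: [0.7, -0.0, 3.1]
opening: -0.0
gripper_force: 1.3
```

Request:
move_arm(
  targets=[0,0,0,0,0,0.0005,1,0,0,0,0,0,0.001,1,0,0,0,0,0,0.0015,1,0,0,0,0,0,0.0015,1,0,0,0,0,0,0.0015,1],
)

```text
time_s: 10.67
position: [0.5225, -0.1465, 0.0023]
ee_rot: [0.116, 0.993, -0.0, 0.0]
wrist_force: [0.7, 1.4, 5.7]
opening: 0.008
gripper_force: 2.6
```

At the hard stop again, with 5.7 N. On to the jar puck.

Request:
move_arm(
  targets=[0,0,0,0,0,-0.01,1,0,0,0,0,0,-0.035,1,0,0,0,0,0,-0.065,1,0,0,0,0,0,-0.095,1,0,0,0,0.001,-0.03,-0.1,1],
)

```text
time_s: 11.08
position: [0.518, -0.174, 0.1077]
ee_rot: [0.114, 0.993, -0.001, 0.004]
wrist_force: [1.4, -0.6, -0.4]
opening: 0.008
gripper_force: 0.0
```

Request:
move_arm(
  targets=[0,0,0,0.001,-0.038,0,1,0,0,0,0.003,-0.076,0,1,0,0,0,0.004,-0.114,0,1,0,0,0,0.006,-0.152,0,1,0,0,0,0.007,-0.19,0,1],
)

```text
time_s: 11.5
position: [0.4626, -0.3602, 0.1021]
ee_rot: [0.116, 0.993, 0.0, -0.0]
wrist_force: [0.9, -0.5, -0.1]
opening: -0.004
gripper_force: 0.0
```

Request:
move_arm(
  targets=[0,0,0,0,0,0.015,1,0,0,0,0,0,0.035,1,0,0,0,0,0,0.055,1,0,0,0,0,0,0.068,1,0,0,0,0,0,0.07,1],
)

```text
time_s: 11.92
position: [0.4619, -0.3568, 0.029]
ee_rot: [0.116, 0.993, 0.002, -0.002]
wrist_force: [-0.5, -0.2, -1.5]
opening: 0.001
gripper_force: 0.0
```

```bash
python3 - <<'E'
from h import *
b=capture("scene");b=capture("scene");o=get_obs();print(o["position"],o["wrist_force"],o["time_s"])
f=lambda u,v:cv2.resize(b[v-30:v+30,u-30:u+30],None,fx=6,fy=6,interpolation=cv2.INTER_NEAREST)
cv2.imwrite("pics/c8.png",np.hstack([f(157,217),f(236,233)]))
E
```

```text
[ 0.46344005 -0.3582221   0.03168929] [ 0.4896096  -0.4900388   0.11850214] 12.0167
```

View pics/c8.png

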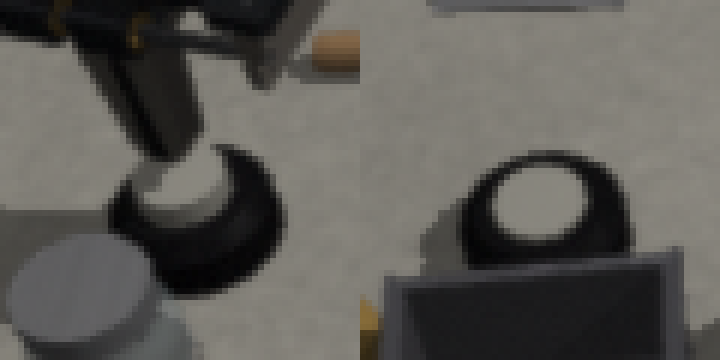

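The crate cap is down and the tip is over the jar cap. Pressing the last one.

Request:
move_arm(
  targets=[0,0,0,0,0,0.004,1,0,0,0,0,0,0.008,1,0,0,0,0,0,0.012,1,0,0,0,0,0,0.015,1,0,0,0,0,0,0.017,1],
)

```text
time_s: 12.43
position: [0.4637, -0.3586, 0.0147]
ee_rot: [0.116, 0.993, 0.0, -0.0]
wrist_force: [-0.4, 0.5, -0.8]
opening: 0.007
gripper_force: 0.0
```

Request:
move_arm(
  targets=[0,0,0,0,0,0.001,1,0,0,0,0,0,0.0025,1,0,0,0,0,0,0.004,1,0,0,0,0,0,0.0055,1,0,0,0,0,0,0.007,1],
)

```text
time_s: 12.85
position: [0.4638, -0.3587, 0.0082]
ee_rot: [0.116, 0.993, -0.0, 0.0]
wrist_force: [-0.4, 0.3, 2.3]
opening: 0.004
gripper_force: 1.4
```

Request:
move_arm(
  targets=[0,0,0,0,0,0.001,1,0,0,0,0,0,0.002,1,0,0,0,0,0,0.003,1,0,0,0,0,0,0.004,1,0,0,0,0,0,0.005,1],
)

```text
time_s: 13.27
position: [0.4638, -0.3587, 0.003]
ee_rot: [0.116, 0.993, -0.0, 0.0]
wrist_force: [-0.7, 0.7, 3.7]
opening: 0.012
gripper_force: 1.3
```

Request:
move_arm(
  targets=[0,0,0,0,0,0.0005,1,0,0,0,0,0,0.001,1,0,0,0,0,0,0.001,1,0,0,0,0,0,0.001,1,0,0,0,0,0,0.001,1],
)

```text
time_s: 13.68
position: [0.4639, -0.3587, 0.0023]
ee_rot: [0.116, 0.993, -0.0, 0.0]
wrist_force: [-1.3, 1.3, 4.9]
opening: 0.002
gripper_force: 2.6
```

Request:
move_arm(
  targets=[0,0,0,0,0,-0.01,1,0,0,0,0,0,-0.035,1,0,0,0,0,0,-0.07,1,0,0,0,0,0,-0.11,1,0,0,0,0,0,-0.13,1],
)

```text
time_s: 14.1
position: [0.4653, -0.3605, 0.1374]
ee_rot: [0.116, 0.993, -0.002, 0.003]
wrist_force: [-0.0, -1.3, -0.2]
opening: 0.004
gripper_force: 0.0
```

Request:
move_arm(
  targets=[0,0,0,0.03,0,-0.02,1,0,0,0,0.06,0,-0.02,1,0,0,0,0.09,0,-0.02,1,0,0,0,0.09,0,-0.02,1,0,0,0,0.09,0,-0.02,1],
)

```text
time_s: 14.52
position: [0.3755, -0.3378, 0.1522]
ee_rot: [0.117, 0.993, -0.0, 0.0]
wrist_force: [-0.2, -0.2, -0.2]
opening: -0.0
gripper_force: 0.0
```

```bash
python3 - <<'E'
from h import *
b=capture("scene");o=get_obs();print(o["position"],o["wrist_force"],o["time_s"])
cv2.imwrite("pics/c9.png",cv2.resize(b[150:310,110:460],None,fx=2.2,fy=2.2,interpolation=cv2.INTER_NEAREST))
E
```

```text
[ 0.37637886 -0.33826288  0.15245529] [-0.04894344  0.815704    0.34686661] 14.5667
```

View pics/c9.png

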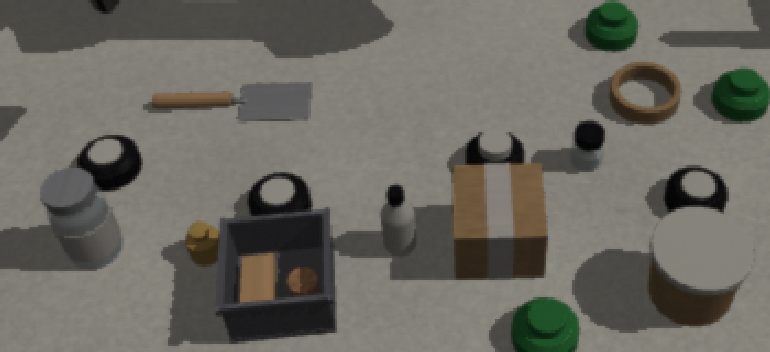

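The jar cap (105,152), crate cap (277,187) and tub cap (698,183) are all down. The carton cap (495,143) is still up, and nothing else has moved.

```bash
python3 -c "
from cell import *
print(finish_job())"
```

```text
the job is handed in; nothing more can be done
None
```

The tub, crate and jar caps were pressed down in that order and stayed down; the carton cap is still up, nothing else was seen to move, and the job was handed in at about 14.6 s.

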